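# Open the jig's control box and reset its breaker

## Task

The breaker in the test jig's control box has tripped. Press the snap tab on the box in to release the off-white terminal cover, push the cover along, right off its seat and out of its rails, so that it lies flat on the box's deck and the terminal bay is open, then press the popped-out reset button in the bay fully home. Do it all by pressing and pushing with the fingers: the cover must not be lifted or thrown off the box, and the other things on the bench stay where they are.

Things in the scene. Friction and masses are not known exactly. Their poses are not given: they have to be found in the camera images.
- control_box: The jig's control box: low grey box on rubber feet, fixed, 168 x 66 mm, all below z = 62 mm. Origin on the bench under it; x is the way the cover slides (roughly to the robot's right), y across, z up. Terminal bay: x -76 to -12, y +-22 mm, between rails with inward lips (x -84 to -12, inner edges y +-23.5, tops z = 44.5). A wall 48 mm high stands behind it at x -88 to -82.5
- deck (a point): centre of the box's flat deck, its right half, at x = 32, y = 0, z = 38 mm in the box's frame (axes as the box's). The deck reaches from x = -12 to 75 mm in the box's frame, level with the cover's seat; a rim 3 mm high bounds it at both sides (inner faces y = +-28.5) and at its right end (x = 75)
- terminal_cover: The loose off-white terminal cover, about 80 g: upside-down channel 64 (x) x 54 (y) x 15 (z) mm with a ridge on top; axes as the box's. Origin mid-underside: seated at about x = -44, y = 0, z = 38 mm in the box's frame. Its flanges run under the rails' lips with 1.5 mm play, so it can only slide along +x (1 to 6 N); after 64 mm it is out of them, on the deck; the rim stops it at about 88 mm
- cover_ridge (a point): middle of the top of the push ridge across the cover: ridge 6 (x) x 32 (y) mm, standing 9 mm above the cover's flat top face; this point is at x = 5, y = 0, z = 24 mm in the cover's frame. The cover's flat top reaches 34 mm behind the ridge (towards -x)
- snap_tab (a joint): travel of the black snap tab, m: 0 up (it stands before the cover's front edge and locks it), 0.006 right in. It goes straight down into the deck on a spring (2 to 9 N). Past about 0.003 the cover is free: a sprung bar behind the cover makes it jump forward (+x) by about 6 mm, onto the tab, which then cannot catch it again. Else it springs up when left
- tab_pad (a point): centre of the top of the tab's raised thumb pad, 20 (x) x 15 (y) mm, at x = 13, y = 0 in the box's frame and 7.5 mm above the deck when up; moves with the tab. The seated cover's front edge, 15 mm higher than the deck, is 25 mm from it (19 mm once it has jumped)
- reset_button (a joint): travel of the breaker's reset button, m: near 0 popped out (tripped), 0.0045 fully home. It moves straight down, takes 4 to 6 N and stays where it is left
- button_top (a point): centre of the top of the reset button, a round white plunger 13 mm across in a metal collar in the middle of the terminal bay (x = -43, y = 0 in the box's frame), under the cover at the start. Popped out its top is 48 to 49 mm above the bench, home 44.5 mm, 1 mm above its collar and level with the rails; moves with the button
- cup_lens: the small dark open parts cup, 56 mm across and 27 mm high, beside the left end of the box: a bystander. Origin at the centre of its underside
- marker: a marker pen lying on the bench beyond the right (deck) end of the box, 138 x 17 mm: a bystander. Origin under its middle
- driver_green: a screwdriver lying at the right edge of the bench, 152 mm long: a bystander. Origin under its middle
- kapton_roll: a flat roll of tape, 60 mm across and 18 mm high, lying behind the box to the left: a bystander. Origin at the centre of its underside
- lens_case: a small grey case, 53 x 65 x 25 mm, behind the box to the left: a bystander. Origin at the centre of its underside
- module_12: a camera module 24 x 56 x 53 mm on the thin black board behind the box: a bystander. Origin at the centre of its underside
- module_14: a camera module 24 x 56 x 53 mm to the right of the test jig: a bystander. Origin at the centre of its underside
- cup_screws: an open parts cup, 62 mm across and 31 mm high, to the right of the test jig: a bystander. Origin at the centre of its underside
Not all that is in view belongs to the job. What is shaped like the terminal_cover but pink is not meant.

How it is judged:
By the outcome, as a careful person would: the job done as asked, in the order asked, and still so for the second after the job is handed in, with the robot touching nothing.
It also fails if it takes over 43 s, if anything falls off the work surface, if the arm or the gripper's body presses on something with over 40 N, if the wrist force passes 120 N, or if a joint passes its speed limit or range.

## Robot

A 6-joint arm with a two-finger parallel gripper is mounted at the origin on a cart in front of the work surface, level with it; the furniture and walls round the work are solid. World frame = base frame: x ahead of the robot, y to its left, z up, the work surface at z = 0. Lengths are in m, angles in degrees, forces in N, time in s.
With the tool pointing down it reaches from about 0.4 to 0.825 m from the base axis. Payload 7 kg.
Tool frame: the origin (TCP) lies at the centre of the arm's flange, where the gripper is bolted on; the fingertips stand 178 mm ahead of it and the grasp point (between the pads) lies 159 mm ahead of it (tip_reach is the distance from the TCP to the fingertips, in m); z points along the fingers, y is the line along which they close (so a half turn about z gives the same grasp; the last joint's range is limited). The gripper opens to 88 mm and grips with 3 to 60 N. Pads are 19 mm wide; open, the fingers measure 130 mm over their backs; the gripper's body (78 mm by 193 mm) begins 47 mm behind the grasp point.
Start: joints at [93.627, 20.546, 0.682, 0, -70.136, -16.507], TCP at [0.15, 0.658, 0.405] pointing down, gripper open.
Joint ranges: [-176.03, 176.03], [-82.01, 121.73], [-58.28, 71.71], [-173.87, 95.51], [-174.79, -0.11], [-173.66, 173.66]. Speed limits (degrees/s): [136.94, 136.94, 172.46, 180, 180, 180].

## Interface

Orientations are given as [roll, pitch, yaw] about the fixed x, y, z axes, in that order (R = Rz(yaw) Ry(pitch) Rx(roll)).
In Python, from plant import * gives the robot as it stands.
- The arm moves only by the shell command python3 -m handwheel 'ROWS'. ROWS is JSON, a list of rows, each a list of 7 numbers: the opening, from -1 (shut) to 1 (fully open), then the shift along the tool's x, y, z as a fraction of full scale, then the turn, a rotation vector about the tool's x, y, z as a fraction of full scale. A call has 1 to 5 rows; each row shifts and turns the commanded pose from where the row before left it, along the tool's axes as they then stand; what a row does not reach is not made up. Full scale, the value 1, is 0.025 m for a shift and 6 degrees for a turn. A row lasts 1/8 s, in which the tool goes at most 62.5 mm and 10.7 degrees, less where a joint would pass 70% of its speed; a pose out of reach is approached as far as the arm can. A call with a number of a shift or a turn outside -1 to 1 is refused whole. A call with a gripper value outside its range is refused whole. The fingers move at their own pace and stop on an object; the grip force is fixed at half the most. Time passes only in rows, so rows that do not move let the fingers close. It gives the time, the measured TCP pose, the force, the opening and the grip force at its end, in the units of the state.
- get_obs(): the state, without advancing time (a new reading comes with each control period).
- snapshot(name): name is "scene" or "top" or "wrist"; returns a dict with "color" (420x560x3 uint8, red, green, blue), "fx", "fy", "cx", "cy" (pixels), "R" (3x3) and "t" (3): a world point X has camera coordinates R X + t; the wrist camera has in their place "tool_from_camera" (4x4, takes a point from camera to tool coordinates, whose origin is the TCP and whose axes are the flange's). Camera axes: x right, y down, z forward; pixel columns grow to the right and rows downward; lengths in m; the calibration is good to about 2 mm. A picture is of the moment at which its call begins: read the wrist's pose just before it. There is no depth.
- close_job(): hands the job in; it is judged then, once.
The state is a dict: "clock": time; "joint_pos": joint angles; "qvel": joint speeds; "tau": joint torques, N m; "tool_pos": TCP position; "orientation": TCP orientation; "force": force on the tool from outside, world axes, zero at the start; "moment": the same for the moment, N m; "opening": finger opening in m; "gripper_force": force on a finger pad.
Only numpy, scipy, OpenCV 4.12 (cv2) and the standard library are available. Lean on these libraries where they do the work, as an engineer would, in place of code of your own. Each camera call takes 0.05 s, during which the arm holds its last target. There are 200 camera calls.

## Working session

There is one attempt and no reset: what is moved stays moved. The work goes in short steps, Python scripts to look and compute and a shell command to move; the robot and the scene stay as the last step left them, time stands still between calls to the robot, and variables do not carry over. Pictures are saved under pics/ and viewed, at most 10 in all, crops included, and the job is handed in when it is done.

```bash
mkdir -p pics; ls; python3 - <<'E'
from plant import *
import cv2, numpy as np
o=get_obs(); print(o)
for n in ("scene","top"):
    s=snapshot(n); cv2.imwrite(f"pics/{n}0.png",s["color"][:,:,::-1])
    print(n,s["fx"],s["fy"],s["cx"],s["cy"],np.array(s["R"]).round(4).tolist(),np.array(s["t"]).round(4).tolist())
s=snapshot("wrist"); print(np.array(s["tool_from_camera"]).round(4).tolist(), s["fx"])
cv2.imwrite("pics/wrist0.png",s["color"][:,:,::-1])
E
```

```text
pics
{'clock': 0.0, 'joint_pos': array([ 9.36279516e+01,  2.05908940e+01,  6.34334302e-01, -2.05388458e-02,
       -7.01340207e+01, -1.65078293e+01]), 'qvel': array([ 0.01404972,  0.03467553, -0.11311082, -0.03721933,  0.02736188,
       -0.0136835 ]), 'tau': array([-2.90268881e-04, -5.82716775e+01,  2.93048126e+01,  6.99684799e+00,
        6.86174812e-03, -1.63386785e-04]), 'tool_pos': array([0.15040784, 0.65783621, 0.40373148]), 'orientation': array([ 1.79907667e+02, -7.22864806e-03, -1.28868667e+01]), 'force': array([-1.1603427 ,  1.17266437, -0.69370673]), 'moment': array([-0.02739199,  0.03796739,  0.00333564]), 'gripper_force': 0.0, 'opening': 0.0872732503033283}
scene 476.2870953703208 476.2870953703208 280.0068353542135 208.8089232887243 [[0.7072, -0.7067, -0.0214], [-0.5025, -0.481, -0.7185], [0.4974, 0.5189, -0.6952]] [-0.4096, 0.2884, 1.0355]
top 418.42524664048193 418.42524664048193 284.2381008312721 216.77257929025583 [[0.0114, -0.9999, -0.0019], [-0.9907, -0.0111, -0.1354], [0.1353, 0.0034, -0.9908]] [-0.0306, 0.5302, 0.9849]
[[0.0002, -0.9542, -0.2992, 0.0819], [1.0, -0.0, 0.0009, -0.0007], [-0.0008, -0.2992, 0.9542, 0.0197], [0.0, 0.0, 0.0, 1.0]] 300.00818848347853
```

View pics/top0.png

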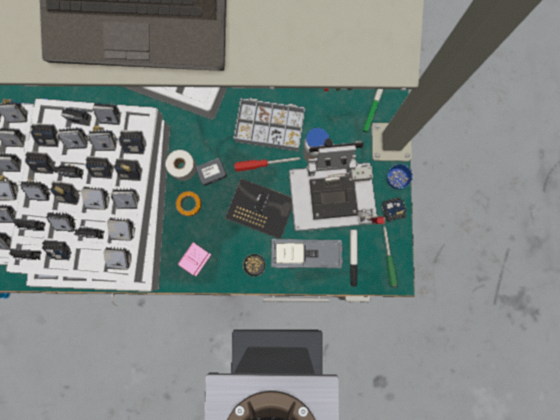

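View pics/scene0.png

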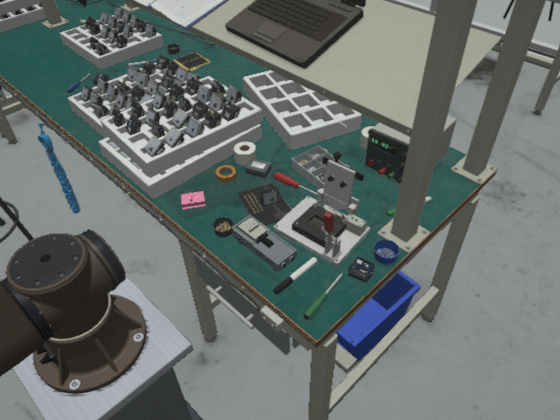

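The box shows at about (307,254) in the top view, with the cover at (290,253) and the tab at (312,254). The scene view shows it at (265,241). I'll zoom in on both views.

```bash
python3 - <<'E'
import cv2,numpy as np
a=cv2.imread("pics/top0.png")[230:280,262:352]; b=cv2.imread("pics/scene0.png")[205:275,220:310]
a=cv2.resize(a,None,fx=8,fy=8,interpolation=cv2.INTER_CUBIC)[:290+110];b=cv2.resize(b,None,fx=0.1,fy=0.1) if 0 else b
cv2.imwrite("pics/c1.png",a)
E
cat > h.py <<'E'
import numpy as np
CAM={"scene":None,"top":None}
def ray(s,u,v,z,R=None,t=None):
    R=np.array(s["R"]) if R is None else R; t=np.array(s["t"]) if t is None else t
    d=R.T@np.array([(u-s["cx"])/s["fx"],(v-s["cy"])/s["fy"],1]); c=-R.T@t
    return c+d*(z-c[2])/d[2]
E
```

```text
(no output)
```

View pics/c1.png

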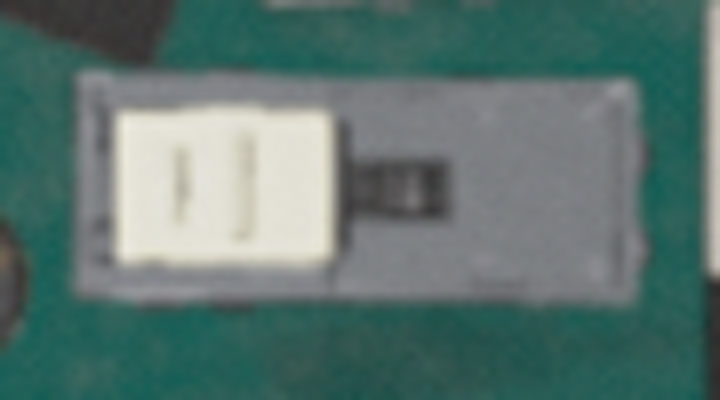

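The crop shows the box corners at (78,72), (638,80), (638,300) and (78,297). The cover top spans x 115–335 and y 108–265, and the tab pad is at about (413,188).

```bash
python3 - <<'E'
from plant import *
from h import *
s=snapshot("top")
f=lambda u,v,z:ray(s,262+u/8-.44,230+v/8-.44,z).round(4)
c=[f(78,72,.041),f(638,80,.041),f(638,300,.041),f(78,297,.041)]
print(c,"ctr",np.mean(c,0)); d=c[1]+c[2]-c[0]-c[3]; print("len",np.linalg.norm(d)/2, "dir deg",np.degrees(np.arctan2(d[1],d[0])))
print("cover corners",f(115,108,.053),f(335,265,.053),"ctr",f(225,187,.053)); print("ridge",f(243,187,.062),"pad",f(413,188,.0455))
E
```

```text
[array([0.4765, 0.006 , 0.041 ]), array([ 0.476 , -0.1627,  0.041 ]), array([ 0.4102, -0.1622,  0.041 ]), array([0.4091, 0.0049, 0.041 ])] ctr [ 0.44295 -0.0785   0.041  ]
len 0.1679002680164627 dir deg -89.89762527956015
cover corners [ 0.4649 -0.0056  0.053 ] [ 0.4192 -0.0712  0.053 ] ctr [ 0.4418 -0.0385  0.053 ]
ridge [ 0.4414 -0.0437  0.062 ] pad [ 0.4425 -0.0947  0.0455]
```

```bash
python3 -m handwheel '[[-1,1,0.3,0,0,0,1],[-1,1,0.3,0,0,0,1],[-1,1,0.3,0,0,0,1],[-1,1,0.2,0,0,0,1],[-1,1,0.2,0,0,0,1]]'; python3 -m handwheel '[[-1,1,0,0,0,0,1],[-1,1,0,0,0,0,1],[-1,1,0,0,0,0,1],[-1,1,0,0,0,0,1],[-1,1,0,0,0,0,1]]'
```

```text
clock: 0.82
tool_pos: [0.2504, 0.5759, 0.4044]
orientation: [180.0, -0.0, -43.1]
force: [-0.1, -0.1, -0.5]
opening: 0.0433
gripper_force: 0.0
clock: 1.45
tool_pos: [0.3214, 0.4745, 0.4044]
orientation: [180.0, -0.0, -73.1]
force: [0.5, -0.3, 0.6]
opening: 0.0009
gripper_force: 0.0
```

```bash
python3 -m handwheel '[[-1,1,-0.3,0,0,0,1],[-1,1,-0.3,0,0,0,1],[-1,1,-0.3,0,0,0,0.82],[-1,1,-0.3,0,0,0,0],[-1,1,-0.3,0,0,0,0]]'; python3 -m handwheel '[[-1,1,-0.3,0,0,0,0],[-1,1,-0.3,0,0,0,0],[-1,1,-0.3,0,0,0,0],[-1,1,-0.3,0,0,0,0],[-1,1,-0.3,0,0,0,0]]'; python3 -m handwheel '[[-1,1,-0.3,0,0,0,0],[-1,1,-0.3,0,0,0,0],[-1,1,-0.3,0,0,0,0],[-1,1,-0.3,0.3,0,0,0],[-1,1,-0.3,0.5,0,0,0]]'
```

```text
clock: 2.08
tool_pos: [0.3728, 0.355, 0.4046]
orientation: [180.0, -0.0, -89.7]
force: [0.1, 0.1, 0.7]
opening: 0.0007
gripper_force: 0.0
clock: 2.7
tool_pos: [0.4107, 0.2299, 0.4048]
orientation: [-180.0, 0.0, -89.8]
force: [0.1, 0.1, -0.6]
opening: 0.0006
gripper_force: 0.0
clock: 3.32
tool_pos: [0.4485, 0.1051, 0.3849]
orientation: [-179.9, 0.0, -89.8]
force: [1.2, 0.4, -0.0]
opening: 0.0006
gripper_force: 0.0
```

```bash
python3 -m handwheel '[[-1,1,0.1,0.5,0,0,0],[-1,1,0.1,0.5,0,0,0],[-1,1,0,0.5,0,0,0],[-1,1,0,0.5,0,0,0],[-1,1,0,0.5,0,0,0]]'; python3 -m handwheel '[[-1,1,0,0.5,0,0,0],[-1,1,0,0.3,0,0,0],[-1,1,0,0,0,0,0],[-1,0,0,0,0,0,0],[-1,0,0,0,0,0,0]]';python3 - <<'E'
from plant import *
import cv2
o=get_obs();print(o["tool_pos"],o["orientation"],o["force"])
s=snapshot("wrist");np=__import__("numpy");np.savez("w1.npz",p=o["tool_pos"],e=o["orientation"],T=s["tool_from_camera"],K=[s["fx"],s["fy"],s["cx"],s["cy"]])
cv2.imwrite("pics/w1.png",s["color"][:,:,::-1])
E
```

```text
clock: 3.95
tool_pos: [0.4434, -0.0198, 0.322]
orientation: [-180.0, 0.0, -89.8]
force: [0.2, -0.9, 0.0]
opening: 0.0002
gripper_force: 0.0
clock: 4.58
tool_pos: [0.4439, -0.0937, 0.3023]
orientation: [-180.0, 0.0, -89.8]
force: [0.1, 0.8, 0.1]
opening: 0.0005
gripper_force: 0.0
[ 0.44385652 -0.09366265  0.30227303] [-1.79983342e+02  4.71986153e-03 -8.98241327e+01] [0.11663224 0.78035938 0.07097425]
```

View pics/w1.png

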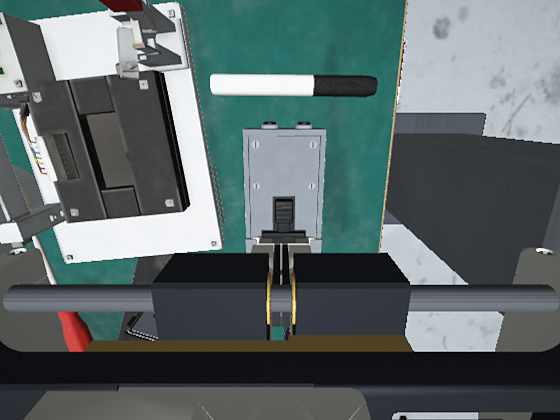

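The wrist view shows the tab pad at about (284,214), the box's right edge at v≈130 spanning u 243–326, and the fingertips at about (282,245).

```bash
python3 - <<'E'
import numpy as np
from scipy.spatial.transform import Rotation as Ro
w=np.load("w1.npz");K=w["K"];R=Ro.from_euler("xyz",w["e"],degrees=True).as_matrix()
def g(u,v,z):
    d=R@(w["T"][:3,:3]@[(u-K[2])/K[0],(v-K[3])/K[1],1]);c=R@w["T"][:3,3]+w["p"];return (c+d*(z-c[2])/d[2]).round(4)
print("pad far/near edge",g(284,197,.0455),g(284,233,.0455),"box right corners",g(243,129,.041),g(326,129,.041),"left side low",g(245.5,250,.041),g(322,250,.041))
tip=w["p"]+R@[0,0,.178];q=w["T"][:3,:3].T@(np.array([0,0,.178])-w["T"][:3,3]);print("tip px",K[2]+K[0]*q[0]/q[2],K[3]+K[1]*q[1]/q[2],tip)
E
```

```text
pad far/near edge [ 0.442  -0.1089  0.0455] [ 0.4418 -0.0771  0.0455] box right corners [ 0.4743 -0.1626  0.041 ] [ 0.4095 -0.1628  0.041 ] left side low [ 0.4756 -0.059   0.041 ] [ 0.4081 -0.0592  0.041 ]
tip px 282.04620291200587 258.07712433873894 [ 0.44390822 -0.09364783  0.12427304]
```

```bash
python3 -m handwheel '[[-1,0.13,0.05,0.9,0,0,0],[-1,0,0,0.9,0,0,0],[-1,0,0,0.8,0,0,0],[-1,0,0,0.2,0,0,0],[-1,0,0,0,0,0,0]]';python3 -m handwheel '[[-1,0,0,0.08,0,0,0],[-1,0,0,0.08,0,0,0],[-1,0,0,0.08,0,0,0],[-1,0,0,0,0,0,0]]'
```

```text
clock: 5.25
tool_pos: [0.4431, -0.0963, 0.2324]
orientation: [180.0, -0.0, -89.7]
force: [0.9, 0.5, -0.8]
opening: 0.0006
gripper_force: 0.0
clock: 5.75
tool_pos: [0.4428, -0.0966, 0.2261]
orientation: [180.0, -0.0, -89.8]
force: [0.0, 0.9, 0.2]
opening: 0.0004
gripper_force: 0.0
```

Tip is at 48 mm, and the pad should be at 45.5 mm.

```bash
python3 -m handwheel '[[-1,0,0,0.1,0,0,0],[-1,0,0,0.08,0,0,0],[-1,0,0,0,0,0,0]]'; python3 -m handwheel '[[-1,0,0,0.06,0,0,0],[-1,0,0,0.06,0,0,0],[-1,0,0,0,0,0,0]]'
```

```text
clock: 6.12
tool_pos: [0.443, -0.0966, 0.2216]
orientation: [-180.0, -0.0, -89.8]
force: [0.3, -0.4, 2.2]
opening: 0.0004
gripper_force: 0.9
clock: 6.5
tool_pos: [0.443, -0.0966, 0.2187]
orientation: [-180.0, -0.0, -89.8]
force: [0.1, 0.9, 4.6]
opening: 0.0004
gripper_force: 1.9
```

```bash
python3 -m handwheel '[[-1,0,0,0.05,0,0,0],[-1,0,0,0.03,0,0,0],[-1,0,0,0,0,0,0],[-1,0,0,0,0,0,0]]'; python3 - <<'E'
from plant import *
import cv2
s=snapshot("top"); a=cv2.resize(s["color"][230:280,262:352,::-1],None,fx=8,fy=8,interpolation=cv2.INTER_CUBIC)
b=snapshot("scene")["color"][205:275,220:310,::-1];b=cv2.resize(b,(514,400),interpolation=cv2.INTER_CUBIC)
cv2.imwrite("pics/c2.png",b)
E
```

```text
clock: 7.0
tool_pos: [0.4431, -0.0967, 0.2176]
orientation: [-179.9, -0.0, -89.8]
force: [-2.7, 0.9, 15.8]
opening: 0.0004
gripper_force: 8.1
```

View pics/c2.png

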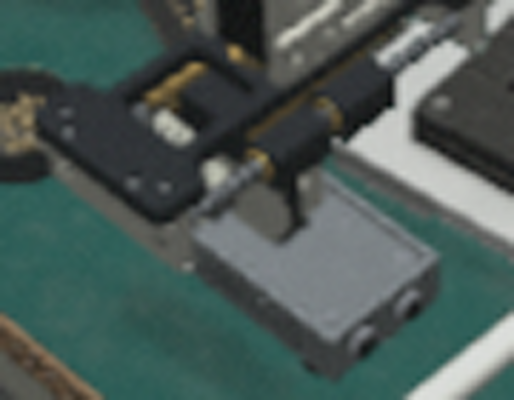

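The tab bottomed out at 15.8 N. Next I'll lift clear, move behind the ridge and check that the cover jumped.

```bash
python3 -m handwheel '[[-1,0,0,-0.9,0,0,0],[-1,0,0,-0.9,0,0,0],[-1,-0.9,0,0,0,0,0],[-1,-0.9,0,0,0,0,0],[-1,-0.8,0,0,0,0,0]]';python3 -m handwheel '[[-1,0,0,0,0,0,0],[-1,0,0,0,0,0,0]]'; python3 - <<'E'
from plant import *
import cv2
o=get_obs();print(o["tool_pos"],o["force"])
cv2.imwrite("pics/w2.png",snapshot("wrist")["color"][:,:,::-1])
E
```

```text
clock: 7.72
tool_pos: [0.4422, -0.0311, 0.2613]
orientation: [180.0, -0.0, -89.8]
force: [1.2, 0.4, -0.6]
opening: 0.0005
gripper_force: 0.0
clock: 7.98
tool_pos: [0.4424, -0.0319, 0.2614]
orientation: [180.0, -0.0, -89.8]
force: [-0.9, -0.4, 0.0]
opening: 0.0003
gripper_force: 0.0
[ 0.44239987 -0.03188255  0.26138187] [-0.87388431 -0.39717652  0.0263841 ]
```

View pics/w2.png

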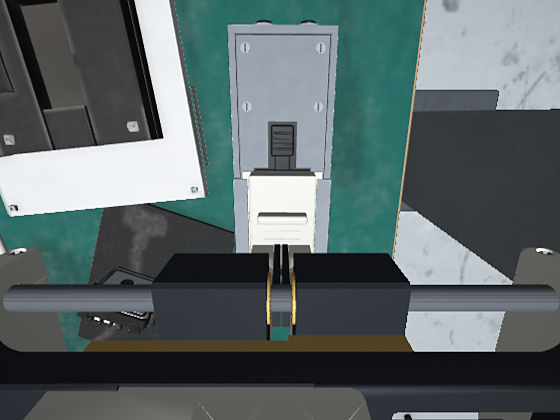

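The cover's front edge is at v≈175 and the ridge at (283,217). I'll compute how far it has jumped.

```bash
cat >> h.py <<'E'
from scipy.spatial.transform import Rotation as Ro
def wpt(o,s,u,v,z):
    T=np.array(s["tool_from_camera"]);R=Ro.from_euler("xyz",o["orientation"],degrees=True).as_matrix()
    d=R@(T[:3,:3]@[(u-s["cx"])/s["fx"],(v-s["cy"])/s["fy"],1]);c=R@T[:3,3]+o["tool_pos"]
    return (c+d*(z-c[2])/d[2]).round(4)
E
python3 - <<'E'
from plant import *
from h import *
o=get_obs();s=snapshot("wrist")
for n,u,v,z in (("cov front top",283,175,.053),("ridge top front",283,213,.062),("ridge top back",283,218,.062),("ridge L",257,217,.062),("ridge R",308,217,.062),("box R",281,25,.041)):
    p=wpt(o,s,u,v,z);print(n,p,"xb",-.0825-p[1])
E
```

```text
cov front top [ 0.4417 -0.0752  0.053 ] xb -0.007300000000000001
ridge top front [ 0.4417 -0.0527  0.062 ] xb -0.029800000000000007
ridge top back [ 0.4417 -0.0493  0.062 ] xb -0.03320000000000001
ridge L [ 0.4582 -0.0499  0.062 ] xb -0.032600000000000004
ridge R [ 0.4258 -0.05    0.062 ] xb -0.0325
box R [ 0.4433 -0.1625  0.041 ] xb 0.08
```

```bash
python3 -m handwheel '[[-1,0,0,0.6,0,0,0],[-1,0,0,0.45,0,0,0],[-1,0,0,0.05,0,0,0],[-1,0,0,0,0,0,0]]'; python3 -m handwheel '[[-1,0.2,0,0,0,0,0],[-1,0.2,0,0,0,0,0],[-1,0.2,0,0,0,0,0],[-1,0.2,0,0,0,0,0]]'
```

```text
clock: 8.57
tool_pos: [0.4427, -0.0317, 0.2342]
orientation: [180.0, -0.0, -89.8]
force: [0.7, 0.6, -0.1]
opening: 0.0003
gripper_force: 0.0
clock: 9.07
tool_pos: [0.4429, -0.0519, 0.2344]
orientation: [-180.0, 0.0, -89.8]
force: [0.4, 1.5, 1.4]
opening: 0.0009
gripper_force: 0.8
```

```bash
python3 -m handwheel '[[-1,0.25,0,0,0,0,0],[-1,0.25,0,0,0,0,0],[-1,0.25,0,0,0,0,0],[-1,0.25,0,0,0,0,0],[-1,0,0,0,0,0,0]]'; python3 -m handwheel '[[-1,0.25,0,0,0,0,0],[-1,0.25,0,0,0,0,0],[-1,0.25,0,0,0,0,0],[-1,0.25,0,0,0,0,0],[-1,0,0,0,0,0,0]]'
```

```text
clock: 9.7
tool_pos: [0.4425, -0.0772, 0.234]
orientation: [180.0, -0.0, -89.8]
force: [-0.2, 0.2, -0.8]
opening: 0.0002
gripper_force: 0.0
clock: 10.32
tool_pos: [0.4428, -0.1021, 0.2342]
orientation: [180.0, -0.0, -89.8]
force: [0.3, 0.6, -0.5]
opening: 0.0001
gripper_force: 0.0
```

```bash
python3 - <<'E'
from plant import *
import cv2
cv2.imwrite("pics/w3.png",snapshot("wrist")["color"][:,:,::-1])
E
```

```text
(no output)
```

View pics/w3.png

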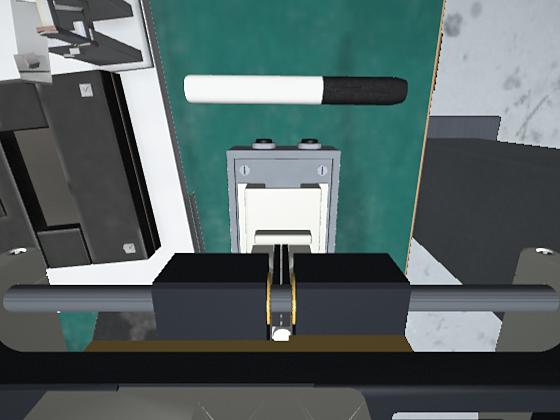

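The cover's front edge is at v≈187 and its ridge at v 232–244. The white button has come into view at (281,335).

```bash
python3 - <<'E'
from plant import *
from h import *
o=get_obs();s=snapshot("wrist")
for n,u,v,z in (("cov front top",283,187,.053),("ridge top front",283,231,.062),("ridge top back",283,237,.062),("box R",281,150,.041),("button",281,335,.0485)):
    p=wpt(o,s,u,v,z);print(n,p,"xb",-.0825-p[1])
E
```

```text
cov front top [ 0.4425 -0.1437  0.053 ] xb 0.06119999999999999
ridge top front [ 0.4424 -0.1212  0.062 ] xb 0.0387
ridge top back [ 0.4424 -0.1177  0.062 ] xb 0.035199999999999995
box R [ 0.4436 -0.1626  0.041 ] xb 0.08009999999999999
button [ 0.4432 -0.0411  0.0485] xb -0.041400000000000006
```

```bash
python3 -m handwheel '[[-1,0.2,0,0,0,0,0],[-1,0,0,0,0,0,0],[-1,-0.1,0,0,0,0,0],[-1,0,0,-0.6,0,0,0],[-1,0,0,-0.5,0,0,0]]'; python3 -m handwheel '[[-1,-0.9,0,0,0,0,0],[-1,-0.9,0,0,0,0,0],[-1,-0.78,0,0,0,0,0],[-1,0,0,0.6,0,0,0],[-1,0,0,0.5,0,0,0]]'; python3 -m handwheel '[[-1,0,0,0.15,0,0,0],[-1,0,0,0,0,0,0]]'
```

```text
clock: 11.05
tool_pos: [0.4429, -0.1039, 0.2622]
orientation: [180.0, -0.0, -89.8]
force: [0.7, 0.3, 0.2]
opening: 0.0004
gripper_force: 0.0
clock: 11.68
tool_pos: [0.4427, -0.0393, 0.2341]
orientation: [-180.0, 0.0, -89.8]
force: [-1.1, 0.4, -0.5]
opening: 0.0005
gripper_force: 0.0
clock: 11.92
tool_pos: [0.4427, -0.0398, 0.2302]
orientation: [180.0, -0.0, -89.8]
force: [0.6, 0.9, 0.6]
opening: 0.0006
gripper_force: 0.0
```

```bash
python3 -m handwheel '[[-1,0,0,0.1,0,0,0],[-1,0,0,0.08,0,0,0],[-1,0,0,0.08,0,0,0],[-1,0,0,0,0,0,0]]'; python3 -m handwheel '[[-1,0,0,0.03,0,0,0],[-1,0,0,0.03,0,0,0],[-1,0,0,0,0,0,0]]'
```

```text
clock: 12.42
tool_pos: [0.4428, -0.0396, 0.224]
orientation: [-180.0, 0.0, -89.8]
force: [-0.0, -0.0, 1.6]
opening: 0.0006
gripper_force: 1.0
clock: 12.8
tool_pos: [0.4429, -0.0395, 0.2226]
orientation: [-180.0, 0.0, -89.8]
force: [-1.0, 0.7, 5.9]
opening: 0.0006
gripper_force: 2.9
```

```bash
python3 -m handwheel '[[-1,0,0,0.03,0,0,0],[-1,0,0,0.02,0,0,0],[-1,0,0,0,0,0,0],[-1,0,0,0,0,0,0]]'
```

```text
clock: 13.3
tool_pos: [0.443, -0.0394, 0.2221]
orientation: [-179.9, 0.0, -89.8]
force: [-3.4, 3.0, 15.5]
opening: 0.0005
gripper_force: 7.7
```

The button stopped hard at tip z ≈ 44.1 mm with 15.5 N, so it should be home. I'll retract and look.

```bash
python3 -m handwheel '[[-1,0,0,-0.5,0,0,0],[-1,0,0,-1,0,0,0],[-1,0,0,-1,0,0,0],[-1,-1,0,-1,0,0,0],[-1,-1,0,-1,0,0,0]]'; python3 -m handwheel '[[-1,-1,0,0,0,0,0],[-1,-1,0,0,0,0,0],[-1,-1,0,0,0,0,0],[-1,-1,0,0,0,0,0],[-1,0,0,0,0,0,0]]'; python3 - <<'E'
from plant import *
import cv2
f=lambda a,w,h:cv2.resize(a[:,:,::-1],(w,h),interpolation=cv2.INTER_CUBIC)
a=f(snapshot("top")["color"][225:285,262:352],450,300);w=snapshot("wrist")["color"];b=w[40:260,160:440][:,:,::-1]
b=cv2.resize(b,(380,299));import numpy as np
b=np.vstack([b,np.zeros((1,380,3),np.uint8)])
o=get_obs();print(o["tool_pos"]);cv2.imwrite("pics/e.png",np.vstack([np.hstack([a,b[:,:350]]),f(w,800,600)[100:400]]))
E
```

```text
clock: 13.92
tool_pos: [0.4421, 0.0106, 0.3346]
orientation: [180.0, -0.0, -89.9]
force: [-0.3, 0.2, -0.5]
opening: 0.0004
gripper_force: 0.0
clock: 14.55
tool_pos: [0.442, 0.1114, 0.3337]
orientation: [180.0, -0.0, -89.7]
force: [-0.9, -0.3, -0.3]
opening: 0.0005
gripper_force: 0.0
[0.44185086 0.11020429 0.33353817]
```

View pics/e.png

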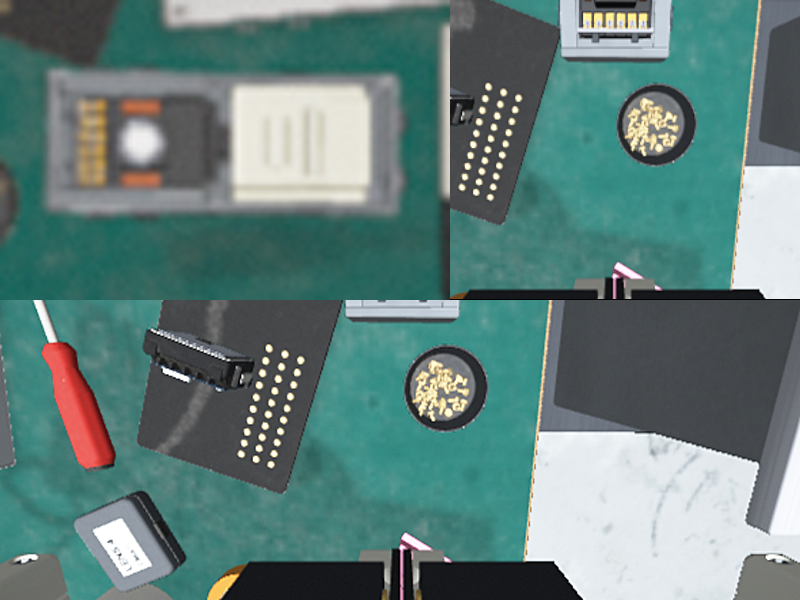

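The top view shows the bay open with the button at (142,142), and the cover lying flat on the deck at u 233–370, inside the rim. The bystanders visible there look unmoved. The arm is clear, so I'll hand in.

```bash
python3 -c "
from plant import *
print(close_job())"
```

```text
the job is handed in; nothing more can be done
None
```

The job is handed in at about 15 s of the 43 s allowed: tab pressed in, cover pushed off its seat to lie flat on the deck, and the reset button pressed to a hard stop at its home height (15.5 N); I saw no bystander moved, and the hand-in returned no verdict.

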